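# Lock the bayonet cap on the dust outlet

## Robot

A 6-joint arm with a two-finger parallel gripper is mounted at the origin on a cart in front of the work surface, level with it; the furniture and walls round the work are solid. World frame = base frame: x ahead of the robot, y to its left, z up, the work surface at z = 0. Lengths are in m, angles in rad, forces in N, time in s.
With the tool pointing down it reaches from about 0.225 to 0.875 m from the base axis. Payload 3.4 kg.
Tool frame: the origin (TCP) lies at the very end of the fingers, on their centre line; the grasp point (between the pads) lies behind it (manip.grasp_offset is the z of the grasp point in the tool frame, in m); z points along the fingers, y is the line along which they close (so a half turn about z gives the same grasp; the last joint's range is limited). The gripper opens to 85 mm and grips with 20 to 120 N. Pads are 22 mm wide; open, the fingers measure 114 mm over their backs; the gripper's body (76 mm by 85 mm) begins 54 mm behind the grasp point. The pads swing forward as they close: fully open they stand 13 mm farther back than shut.
Start: joints at [1.145, 0.276, 1.505, -0, 1.361, -0.121], TCP at [0.173, 0.549, 0.231] pointing down, gripper open.
Joint ranges: [-2.89, 2.89], [-0.75, 2.08], [0.22, 2.7], [-1.18, 4.32], [0.11, 2.71], [-2.7, 2.7]. Speed limits (rad/s): [2.57, 2.57, 3.14, 3.14, 3.14, 3.14].

## Interface

Orientations are given as a unit quaternion [w, x, y, z].
In Python, from rig import manip gives the robot as it stands.
- The arm moves only by the shell command python3 -m pendant 'ROWS' [FORCE]. ROWS is JSON, a list of rows, each an object of numbers: "dx", "dy", "dz": the shift along the tool's x, y, z in m; "rx", "ry", "rz": the turn, a rotation vector about the tool's x, y, z in degrees; "hand": the finger opening in m, from 0 to 0.0854. In form: [{"dx": .., "dy": .., "dz": .., "rx": .., "ry": .., "rz": .., "hand": ..}, ...]. A call has 1 to 12 rows; each row shifts and turns the commanded pose from where the row before left it, along the tool's axes as they then stand; what a row does not reach is not made up. A row lasts 1/12 s, in which the tool goes at most 41.7 mm and 7.16 degrees, less where a joint would pass 70% of its speed; a pose out of reach is approached as far as the arm can. A call is refused whole if a number of a shift passes 0.0417 or a number of a turn 7.16, either way. A call with a gripper value outside its range is refused whole. The fingers move at their own pace and stop on an object; FORCE is the grip in N (left out, the last holds). Time passes only in rows, so rows that do not move let the fingers close. It gives the time, the measured TCP pose, the force, the opening and the grip force at its end, in the units of the state.
- manip.get_state(): the state, without advancing time (a new reading comes with each control period).
- manip.get_image(name): name is "scene" or "top"; returns a dict with "frame" (480x640x3 uint8, red, green, blue), "fx", "fy", "cx", "cy" (pixels), "position" and "attitude" of the camera in the world. Camera axes: x right, y up, looking along -z (the intrinsics and any distortion apply to the point x, -y, -z); pixel columns grow to the right and rows downward; lengths in m; the calibration is good to about 2 mm. A picture is of the moment at which its call begins. There is no depth.
- manip.sign_off(): hands the job in; it is judged then, once.
The state is a dict: "clock": time; "qpos": joint angles; "qd": joint speeds; "effort": joint torques, N m; "position": TCP position; "ee_rot": TCP orientation; "contact_force": force on the tool from outside, world axes, zero at the start; "moment": the same for the moment, N m; "width": finger opening in m; "gripper_force": force on a finger pad.
Only numpy, scipy, OpenCV 4.12 (cv2) and the standard library are available. Lean on these libraries where they do the work, as an engineer would, in place of code of your own. Each camera call takes 0.05 s, during which the arm holds its last target. There are 200 camera calls.

## Task

Close the dust outlet on the bench with its bayonet cap: pick the cap up by its bar, set it in the collar so that both lugs drop into the entry notches, press it down on the sprung seat, turn it clockwise (seen from above) about a quarter turn under the lip until it comes to the stop, and let it click up locked. Feel your way gently, pressing with no more than about 20 N and never forcing the twist (0.5 N m is plenty); leave the cap locked and do not disturb the other things on the bench.

Things in the scene. Friction and masses are not known exactly. Their poses are not given: they have to be found in the camera images.
- cap: loose bayonet cap, grey plastic, 0.1 to 0.21 kg, upright on the bench: a round plug 51.5 mm in diameter, 34 mm high (foot chamfered to 45 mm over its lowest 4 mm), a grip bar on top and two lugs at its sides. Origin: centre of its underside; z up; x along the bar and through both lugs (a half turn makes no difference).
- cap_bar (a point): centre of the cap's upright grip bar, 48 mm above the cap's origin: bar 46 mm long (along x), 12 mm thick (along y), 28 mm high (34 to 62 mm above the cap's origin)
- cap_lugs (a point): point on the cap's axis midway between the two lugs, 15 mm above the cap's origin: each lug is 8 mm wide and 6 mm high (12 to 18 mm above the origin) and reaches 33 mm from the axis
- port: the dust outlet, fixed to the bench: grey round flange 120 mm in diameter, 8 mm high, a hose spigot on its +x side at 9 to 37 mm height, reaching out 86 mm; on it an aluminium bayonet collar 88 mm in outer diameter. Origin: centre of the flange's underside on the bench; z up along the collar's axis; x towards the spigot.
- port_rim (a point): centre of the collar's rim, 40 mm above the outlet's origin. Bore 54 mm. Two notches half a turn apart in the rim let the lugs in (3 degrees of play either way). They lie near the outlet's x axis, up to 20 degrees to either side: this angle is not measured, look or feel. Lugs standing on the rim: cap origin at 28 mm, plug 12 mm in the bore; in the notches the cap drops to 20 mm.
- port_seat (a point): centre of the top of the sprung seat in the bore, as free: 20 mm above the outlet's origin (fixed point). The cap's underside rests on it. Pressing it starts at 3.5 N and rises to 10 N at 12 mm, where the lugs pass under the lip; it bottoms hard at 9.5 mm and 12.5 N. Rim and bottom are rigid. In the notches the cap may be let go and gripped anew.
- port_lock (a point): where the cap's origin is when locked, 16 mm above the outlet's origin. From the notches the pressed lugs turn only clockwise (from above): after 71 degrees they come clear of the lip, at 79 degrees they meet a hard stop (torque rises steeply). Eased there, the seat lifts the cap into a 4 mm recess: locked. The collar does not turn; turning itself takes under 0.15 N m.
- hex_bolt_b: bystander: hex bolt, 51 mm long, lying on the bench; leave it
- wing_nut_a: bystander: wing nut, 40 mm wide; leave it
- star_knob_a: bystander: black star knob standing on its head, stud up, 40 mm high; leave it
- dowel_block: bystander: small beech block, 40 x 22 x 20 mm; leave it
- spanner_10: bystander: spanner, 143 mm long, 8 mm high; leave it
- offcut_c: bystander: beech block, 70 x 38 x 16 mm; leave it
Not all that is in view belongs to the job. Of the things like the cap, leave any that is yellow; of the rest the smaller one is meant.

How it is judged:
By the outcome, as a careful person would: the job done as asked, in the order asked, and still so for the second after the job is handed in, with the robot touching nothing.
It also fails if it takes over 72 s, if anything falls off the work surface, if the arm or the gripper's body presses on something with over 40 N, if the wrist force passes 120 N, or if a joint passes its speed limit or range.

## Working session

There is one attempt and no reset: what is moved stays moved. The work goes in short steps, Python scripts to look and compute and a shell command to move; the robot and the scene stay as the last step left them, time stands still between calls to the robot, and variables do not carry over. Pictures are saved under pics/ and viewed, at most 10 in all, crops included, and the job is handed in when it is done.

```bash
mkdir -p pics; ls; python3 - <<'E'
from rig import manip
import cv2
s=manip.get_state();print({k:(v if isinstance(v,float) else [round(float(x),4) for x in v]) for k,v in s.items()},manip.grasp_offset)
for n in("scene","top"):
    d=manip.get_image(n);cv2.imwrite(f"pics/{n}0.png",d["frame"][:,:,::-1]);print({k:v for k,v in d.items() if k!="frame"})
E
```

```text
pics
{'clock': 0.0, 'qpos': [1.145, 0.2766, 1.5062, 0.0, 1.3607, -0.121], 'qd': [-0.0002, -0.0008, 0.0001, -0.0017, -0.0016, 0.0004], 'effort': [0.0016, -41.6784, -24.5798, -0.0002, 0.0111, 0.0], 'position': [0.1723, 0.548, 0.2304], 'ee_rot': [-0.0003, 0.1518, 0.9884, -0.0009], 'contact_force': [-0.1057, -0.4018, -0.9197], 'moment': [-0.0083, 0.0024, 0.0098], 'gripper_force': 0.0, 'width': 0.08539100841358907} -0.0187
{'fx': 489.1293338690916, 'fy': 489.1293338690916, 'cx': 321.83970215296944, 'cy': 231.0046983975778, 'position': array([-0.0348199 ,  0.36155751,  0.65301872]), 'attitude': array([-0.41933808, -0.20239517,  0.38635834,  0.7961903 ])}
{'fx': 437.77251123920445, 'fy': 437.77251123920445, 'cx': 322.4278705123232, 'cy': 235.27668412388152, 'position': array([ 0.44070668, -0.0801553 ,  0.88661295]), 'attitude': array([ 0.7060993 ,  0.04305868, -0.03954901, -0.70569513])}
```

View pics/scene0.png

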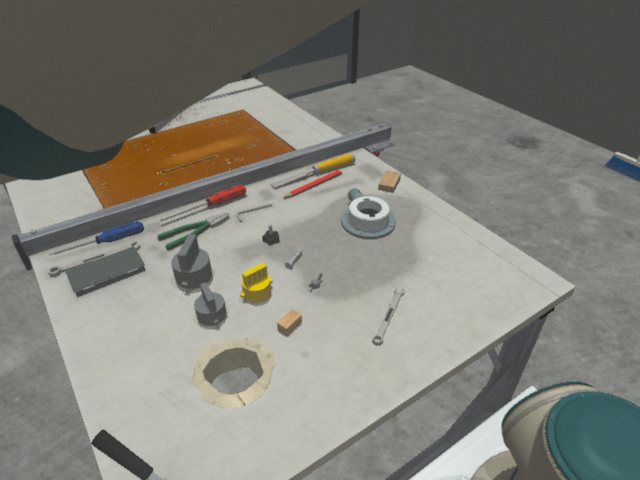

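View pics/top0.png

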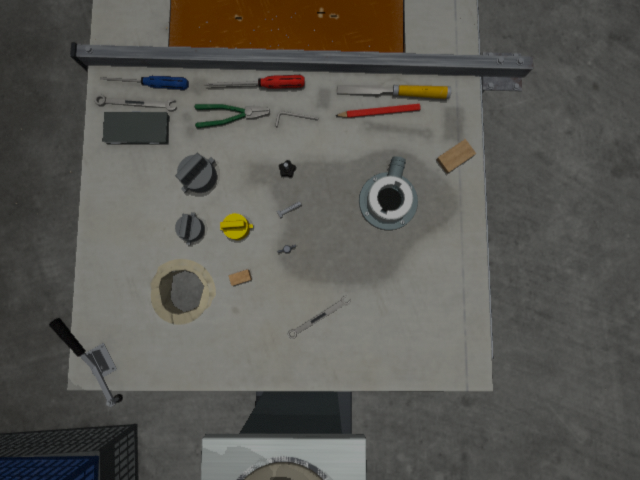

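The scene view shows the small grey cap at (210,308), a larger grey one at (192,265), a yellow one at (257,285), and the outlet at (369,215). In the top view they are at (189,228), (195,173), (235,227) and (391,198). I'll enlarge the cap and outlet.

```bash
python3 - <<'E'
import cv2,numpy as np
a=cv2.imread("pics/top0.png");b=cv2.imread("pics/scene0.png")
def c(im,u,v,w,h,s): return cv2.resize(im[v:v+h,u:u+w],None,fx=s,fy=s,interpolation=cv2.INTER_CUBIC)
L=np.vstack([c(a,165,206,50,38,8)[:300],c(b,185,275,50,60,8)[40:340]])
R=np.vstack([c(a,355,155,67,50,6)[:0],c(a,355,152,66,82,6)[:490]])
o=np.zeros((600,800,3),np.uint8);o[:600,:400]=L;o[:R.shape[0],402:402+R.shape[1]]=R
cv2.imwrite("pics/crop1.png",o)
E
```

```text
Traceback (most recent call last):
ValueError: all the input array dimensions except for the concatenation axis must match exactly, but along dimension 1, the array at index 0 has size 402 and the array at index 1 has size 396
```

```bash
python3 - <<'E'
import cv2,numpy as np
a=cv2.imread("pics/top0.png");b=cv2.imread("pics/scene0.png")
def c(im,u,v,w,h,s): return cv2.resize(im[v:v+h,u:u+w],None,fx=s,fy=s,interpolation=cv2.INTER_CUBIC)
o=np.zeros((600,800,3),np.uint8)
o[:300,:400]=c(a,165,206,50,38,8)[:300];o[300:600,:400]=c(b,185,280,50,38,8)[:300]
o[:492,402:798]=c(a,355,152,66,82,6)
o=np.clip(o.astype(float)*1.3,0,255).astype(np.uint8)
cv2.imwrite("pics/crop1.png",o)
E
```

```text
(no output)
```

View pics/crop1.png

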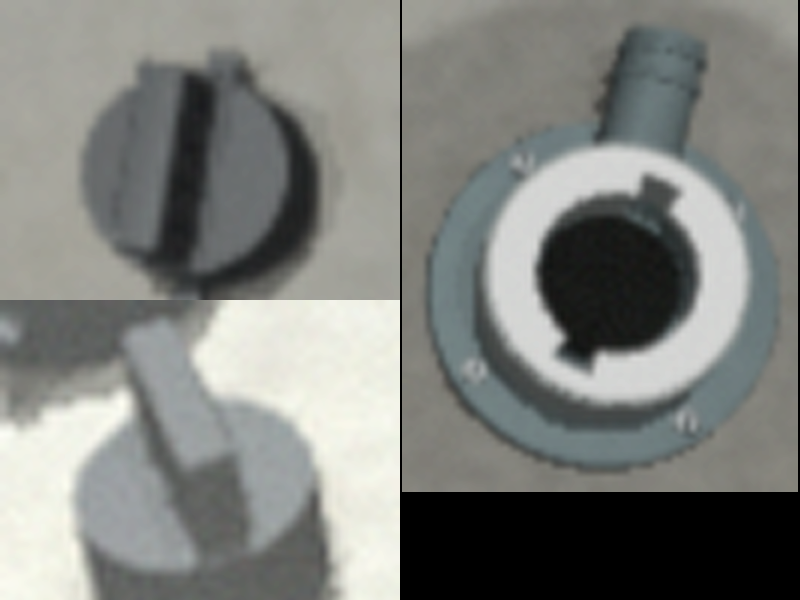

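```bash
cat > h.py <<'E'
import numpy as np,cv2
from scipy.spatial.transform import Rotation as R
from scipy.optimize import least_squares
from rig import manip
CAM={}
def cam(n):
    if n not in CAM: CAM[n]=manip.get_image(n)
    d=CAM[n];q=d["attitude"];return d,R.from_quat([q[1],q[2],q[3],q[0]]).as_matrix()
def proj(n,P):
    d,M=cam(n);p=(np.atleast_2d(P)-d["position"])@M
    return np.c_[d["fx"]*p[:,0]/-p[:,2]+d["cx"],d["fy"]*p[:,1]/p[:,2]+d["cy"]]
def back(n,uv,z):
    d,M=cam(n);uv=np.atleast_2d(uv)
    r=np.c_[(uv[:,0]-d["cx"])/d["fx"],-(uv[:,1]-d["cy"])/d["fy"],-np.ones(len(uv))]@M.T
    return d["position"]+r*((z-d["position"][2])/r[:,2])[:,None]
def st():
    s=manip.get_state();q=s["ee_rot"];m=R.from_quat([q[1],q[2],q[3],q[0]]).as_matrix()
    print("t",round(s["clock"],2),"p",np.round(s["position"],4),"yaw of tool y",round(np.degrees(np.arctan2(m[1,1],m[0,1])),2),"z",np.round(m[:,2],4),"F",np.round(s["contact_force"],1),"M",np.round(s["moment"],2),"w",round(s["width"],4),"g",round(s["gripper_force"],1));return s,m
E
python3 - <<'E'
from h import *
t=lambda p,s,o:(np.array(p,float)+.5)/s-.5+np.array(o)
ct=t([[148,70],[190,72],[163,246],[115,242]],8,(165,206))
cs=t([[128,30],[165,18],[235,152],[185,170]],8,(185,280))
c,sn=.023,.006
B=np.array([[c,sn,.062],[c,-sn,.062],[-c,-sn,.062],[-c,sn,.062]])
disk=t([[185,172]],8,(165,206)) 
def W(x,P): 
    a,b=np.cos(x[2]),np.sin(x[2]);return np.c_[x[0]+a*P[:,0]-b*P[:,1],x[1]+b*P[:,0]+a*P[:,1],P[:,2]]
print("cap disk",back("top",disk,.034),"bar top",back("top",ct,.062).mean(0),"scene",back("scene",cs,.062).mean(0))
x0=np.r_[back("top",disk,.034)[0,:2],0]
for nm,S in (("top",[("top",ct)]),("both",[("top",ct),("scene",cs)])):
    r=least_squares(lambda x:np.concatenate([(proj(n,W(x,B))-p).ravel() for n,p in S]),x0);print(nm,r.x[:2],np.degrees(r.x[2]),np.round(r.fun,1))
# port rim
im=cam("top")[0]["frame"].mean(2).astype(np.float32)
m=(im>150).astype(np.uint8);m[:150]=0;m[235:]=0;m[:,:350]=0;m[:,430:]=0
cs_,_=cv2.findContours(m,cv2.RETR_EXTERNAL,cv2.CHAIN_APPROX_NONE);k=max(cs_,key=cv2.contourArea)
w=back("top",k[:,0,:].astype(float),.04)[:,:2]
f=least_squares(lambda x:np.hypot(*(w-x[:2]).T)-x[2],[*w.mean(0),.044],loss="soft_l1",f_scale=.0005).x;print("rim outer",f)
# bore circle
th=np.radians(np.arange(360));
def samp(cx,cy,r,a): 
    u=proj("top",np.c_[cx+r*np.cos(a),cy+r*np.sin(a),np.full(len(a),.04)]).astype(np.float32);return cv2.remap(im,u[:,0],u[:,1],cv2.INTER_LINEAR)[:,0]
for rr in (.0295,.031,.032):
    v=samp(f[0],f[1],rr,th);thr=150;d=np.where(v<thr)[0];d=(d+180)%360-180;print(rr,v.max(),sorted(d))
sp=t([[(660-402),28]],6,(355,152));print("spigot end",back("top",sp,.037))
E
```

```text
cap disk [[0.5570306  0.18936215 0.034     ]] bar top [0.55675296 0.18802399 0.062     ] scene [0.55680018 0.18929315 0.062     ]
top [0.55677889 0.18802361] -7.21776178390673 [-0.4 -1.3  0.6 -0.8  0.   1.2 -0.2  0.9]
both [0.55687948 0.18873084] -7.210818573905343 [-0.7 -1.4  0.2 -0.8 -0.3  1.1 -0.6  0.8 -0.9  0.1  1.3 -0.6  0.7 -0.1
 -0.1  0. ]
rim outer [ 0.61602164 -0.20968951  0.04047234]
0.0295 162.13542 [np.int64(-42), np.int64(-41), np.int64(-40), np.int64(-39), np.int64(-38), np.int64(-37), np.int64(-36), np.int64(-35), np.int64(-34), np.int64(-33), np.int64(-32), np.int64(-31), np.int64(-30), np.int64(-29), np.int64(-28), np.int64(-27), np.int64(-26), np.int64(-25), np.int64(-24), np.int64(-23), np.int64(-22), np.int64(-21), np.int64(-20), np.int64(-19), np.int64(-18), np.int64(-17), np.int64(-16), np.int64(-15), np.int64(-14), np.int64(-13), np.int64(-12), np.int64(136), np.int64(137), np.int64(138), np.int64(139), np.int64(140), np.int64(141), np.int64(142), np.int64(143), np.int64(144), np.int64(145), np.int64(146), np.int64(147), np.int64(148), np.int64(149), np.int64(1
[... 1414 characters left out ...]
27), np.int64(-26), np.int64(-25), np.int64(-24), np.int64(-23), np.int64(-22), np.int64(-21), np.int64(-20), np.int64(-19), np.int64(-18), np.int64(-17), np.int64(-16), np.int64(-15), np.int64(-14), np.int64(-13), np.int64(-12), np.int64(139), np.int64(140), np.int64(141), np.int64(142), np.int64(143), np.int64(144), np.int64(145), np.int64(146), np.int64(147), np.int64(148), np.int64(149), np.int64(150), np.int64(151), np.int64(152), np.int64(153), np.int64(154), np.int64(155), np.int64(156), np.int64(157), np.int64(158), np.int64(159), np.int64(160), np.int64(161), np.int64(162), np.int64(163), np.int64(164), np.int64(165), np.int64(166)]
spigot end [[ 0.69923449 -0.22566661  0.037     ]]
```

```bash
cat >> h.py <<'E'
def plan(x,y,z,yaw):
    "rz first, then the shift in the turned tool frame (mm)"
    s,m=st();cur=np.degrees(np.arctan2(m[1,1],m[0,1]));a=np.radians(yaw);d=np.array([x,y,z])-s["position"]
    print("rz",round(cur-yaw,2),"dx",round((-np.sin(a)*d[0]+np.cos(a)*d[1])*1e3,1),"dy",round((np.cos(a)*d[0]+np.sin(a)*d[1])*1e3,1),"dz",round(-d[2]*1e3,1))
E
python3 - <<'E'
from h import *
print("rim manual",back("top",[[390.4,197.25]],.04))
for n,box in(("top",(150,235,350,430)),("scene",(190,245,335,400))):
  im=cam(n)[0]["frame"].astype(float);g=im.mean(2)
  for thr in(115,130):
    m=((g>thr)&(im[:,:,2]-im[:,:,0]<12)).astype(np.uint8);M=np.zeros_like(m);M[box[0]:box[1],box[2]:box[3]]=1;m*=M
    if n=="scene": m=((g>thr+50)&(M>0)).astype(np.uint8)
    k=max(cv2.findContours(m,cv2.RETR_EXTERNAL,cv2.CHAIN_APPROX_NONE)[0],key=cv2.contourArea)
    w=back(n,k[:,0,:].astype(float),.04)[:,:2];c=least_squares(lambda x:np.hypot(*(w-x[:2]).T)-x[2],[*w.mean(0),.044],loss="soft_l1",f_scale=.0005).x;print(n,thr,c)
print("yellow",back("top",[[235,227]],.034))
plan(.5569,.1887,.12,82.8)
E
```

```text
rim manual [[ 0.61542418 -0.20945693  0.04      ]]
top 115 [ 0.61623532 -0.20964123  0.04237036]
top 130 [ 0.61597528 -0.20962991  0.04145156]
scene 115 [ 0.61581207 -0.21042528  0.0427322 ]
scene 130 [ 0.61601429 -0.21034716  0.04155882]
yellow [[0.55717228 0.09614341 0.034     ]]
t 0.3 p [0.1725 0.5484 0.231 ] yaw of tool y 72.54 z [-2.e-04 -5.e-04 -1.e+00] F [0.  0.4 0.5] M [-0.03  0.   -0.01] w 0.0856 g 0.0
rz -10.26 dx -426.5 dy -308.6 dz 111.0
```

```bash
python3 -m pendant '[{"rz":-5.13,"hand":0.05},{"rz":-5.13,"hand":0.05},{"dx":-0.024,"dy":-0.018,"hand":0.05},{"dx":-0.024,"dy":-0.018,"hand":0.05},{"dx":-0.024,"dy":-0.018,"hand":0.05},{"dx":-0.024,"dy":-0.018,"hand":0.05},{"dx":-0.024,"dy":-0.018,"hand":0.05},{"dx":-0.024,"dy":-0.018,"hand":0.05},{"dx":-0.024,"dy":-0.018,"hand":0.05},{"dx":-0.024,"dy":-0.018,"hand":0.05},{"dx":-0.024,"dy":-0.018,"hand":0.05},{"dx":-0.024,"dy":-0.018,"hand":0.05}]' 30
python3 -m pendant '[{"dx":-0.024,"dy":-0.018},{"dx":-0.024,"dy":-0.018},{"dx":-0.024,"dy":-0.018,"dz":0.01},{"dx":-0.024,"dy":-0.018,"dz":0.02},{"dx":-0.024,"dy":-0.018,"dz":0.02},{"dx":-0.024,"dy":-0.018,"dz":0.02},{"dx":-0.024,"dy":-0.018,"dz":0.02},{},{}]'
python3 -c "
from h import *
plan(.5569,.1887,.039,82.8)"
```

```text
t 0.3 p [0.1725 0.5484 0.231 ] yaw of tool y 72.54 z [-2.e-04 -5.e-04 -1.e+00] F [0.  0.4 0.5] M [-0.03  0.   -0.01] w 0.0856 g 0.0
rz -10.26 dx -426.5 dy -308.6 dz 192.0invalid input
invalid input
```

```bash
python3 -m pendant '[{"dx":0,"dy":0,"dz":0,"rx":0,"ry":0,"rz":-5.13,"hand":0.05}]' 30; echo; python3 -m pendant '[{"dx":0.0,"dy":0.0,"dz":0.0,"rx":0.0,"ry":0.0,"rz":-5.13,"hand":0.05}]'; python3 -m pendant --help | head -20
```

```text
clock: 0.38
position: [0.1725, 0.5484, 0.2311]
ee_rot: [-0.0, 0.107, 0.994, -0.0]
contact_force: [-0.4, -0.5, -0.1]
width: 0.0755
gripper_force: 0.0

clock: 0.47
position: [0.1725, 0.5485, 0.2312]
ee_rot: [-0.0, 0.061, 0.998, -0.0]
contact_force: [0.7, -0.3, 0.1]
width: 0.0639
gripper_force: 0.0invalid input: not JSON, or not a number
```

```bash
python3 -m pendant '[{"dx":-0.025,"dy":-0.018,"dz":0,"rx":0,"ry":0,"rz":0,"hand":0.05},{"dx":-0.025,"dy":-0.018,"dz":0,"rx":0,"ry":0,"rz":0,"hand":0.05},{"dx":-0.025,"dy":-0.018,"dz":0,"rx":0,"ry":0,"rz":0,"hand":0.05},{"dx":-0.025,"dy":-0.018,"dz":0,"rx":0,"ry":0,"rz":0,"hand":0.05},{"dx":-0.025,"dy":-0.018,"dz":0,"rx":0,"ry":0,"rz":0,"hand":0.05},{"dx":-0.025,"dy":-0.018,"dz":0,"rx":0,"ry":0,"rz":0,"hand":0.05},{"dx":-0.025,"dy":-0.018,"dz":0,"rx":0,"ry":0,"rz":0,"hand":0.05},{"dx":-0.025,"dy":-0.018,"dz":0,"rx":0,"ry":0,"rz":0,"hand":0.05},{"dx":-0.025,"dy":-0.018,"dz":0,"rx":0,"ry":0,"rz":0,"hand":0.05},{"dx":-0.025,"dy":-0.018,"dz":0,"rx":0,"ry":0,"rz":0,"hand":0.05},{"dx":-0.025,"dy":-0.018,"dz":0,"rx":0,"ry":0,"rz":0,"hand":0.05},{"dx":-0.025,"dy":-0.018,"dz":0,"rx":0,"ry":0,"rz":0,"hand":0.05}]'
python3 -m pendant '[{"dx":-0.025,"dy":-0.018,"dz":0.02,"rx":0,"ry":0,"rz":0,"hand":0.05},{"dx":-0.025,"dy":-0.018,"dz":0.02,"rx":0,"ry":0,"rz":0,"hand":0.05},{"dx":-0.025,"dy":-0.018,"dz":0.02,"rx":0,"ry":0,"rz":0,"hand":0.05},{"dx":-0.025,"dy":-0.018,"dz":0.02,"rx":0,"ry":0,"rz":0,"hand":0.05},{"dx":-0.025,"dy":-0.018,"dz":0.02,"rx":0,"ry":0,"rz":0,"hand":0.05},{"dx":0,"dy":0,"dz":0,"rx":0,"ry":0,"rz":0,"hand":0.05},{"dx":0,"dy":0,"dz":0,"rx":0,"ry":0,"rz":0,"hand":0.05}]'
python3 -c "
from h import *
plan(.5569,.1887,.039,82.8)"
```

```text
clock: 1.47
position: [0.444, 0.2954, 0.2314]
ee_rot: [0.0, 0.063, 0.998, 0.0]
contact_force: [0.6, 1.1, -0.4]
width: 0.0501
gripper_force: 0.0
clock: 2.05
position: [0.5559, 0.1903, 0.1296]
ee_rot: [-0.002, 0.064, 0.998, -0.0]
contact_force: [-0.8, 1.2, 0.0]
width: 0.0497
gripper_force: 0.0
t 2.05 p [0.5559 0.1903 0.1296] yaw of tool y 82.63 z [-3.3e-03 -4.0e-04 -1.0e+00] F [-0.8  1.2  0. ] M [ 0.01  0.   -0.03] w 0.0497 g 0.0
rz -0.17 dx -1.2 dy -1.5 dz 90.6
```

```bash
python3 -m pendant '[{"dx":-0.001,"dy":-0.001,"dz":0.015,"rx":0,"ry":0,"rz":0,"hand":0.05},{"dx":0,"dy":0,"dz":0.015,"rx":0,"ry":0,"rz":0,"hand":0.05},{"dx":0,"dy":0,"dz":0.015,"rx":0,"ry":0,"rz":0,"hand":0.05},{"dx":0,"dy":0,"dz":0.015,"rx":0,"ry":0,"rz":0,"hand":0.05},{"dx":0,"dy":0,"dz":0.01,"rx":0,"ry":0,"rz":0,"hand":0.05},{"dx":0,"dy":0,"dz":0.005,"rx":0,"ry":0,"rz":0,"hand":0.05},{"dx":0,"dy":0,"dz":0,"rx":0,"ry":0,"rz":0,"hand":0.05},{"dx":0,"dy":0,"dz":0,"rx":0,"ry":0,"rz":0,"hand":0.05}]'
python3 -c "
from h import *
plan(.5569,.1887,.039,82.8)
d,_=cam('scene');cv2.imwrite('pics/s2.png',cv2.resize(d['frame'][250:350,150:290,::-1],None,fx=5,fy=5,interpolation=cv2.INTER_CUBIC))"
```

```text
clock: 2.72
position: [0.5569, 0.1911, 0.057]
ee_rot: [0.0, 0.063, 0.998, 0.0]
contact_force: [-0.4, 0.2, 0.8]
width: 0.0498
gripper_force: 0.0
t 2.72 p [0.5569 0.1911 0.057 ] yaw of tool y 82.83 z [ 9.e-04  4.e-04 -1.e+00] F [-0.4  0.2  0.8] M [ 0.03  0.01 -0.04] w 0.0498 g 0.0
rz 0.03 dx -0.3 dy -2.4 dz 18.0
```

View pics/s2.png

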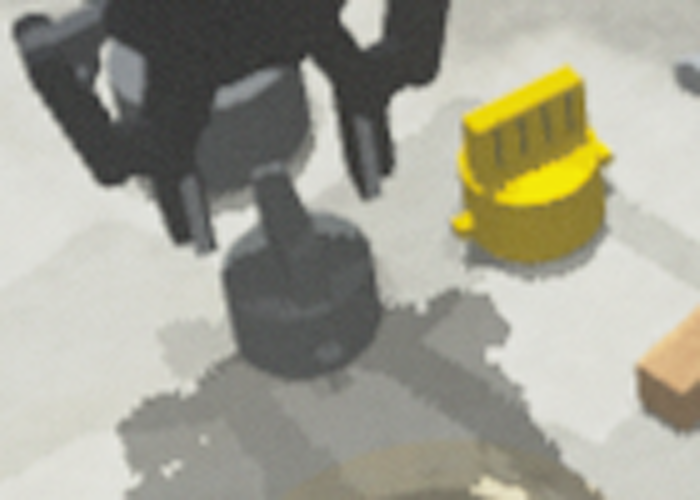

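The open fingers straddle the bar at crop (285,205), and the yellow cap on the right is clear. Lowering and closing.

```bash
python3 -m pendant '[{"dx":0,"dy":-0.0024,"dz":0.008,"rx":0,"ry":0,"rz":0,"hand":0.05},{"dx":0,"dy":0,"dz":0.008,"rx":0,"ry":0,"rz":0,"hand":0.05},{"dx":0,"dy":0,"dz":0,"rx":0,"ry":0,"rz":0,"hand":0.03},{"dx":0,"dy":0,"dz":0,"rx":0,"ry":0,"rz":0,"hand":0.02},{"dx":0,"dy":0,"dz":0,"rx":0,"ry":0,"rz":0,"hand":0.015},{"dx":0,"dy":0,"dz":0,"rx":0,"ry":0,"rz":0,"hand":0.01},{"dx":0,"dy":0,"dz":0,"rx":0,"ry":0,"rz":0,"hand":0.0},{"dx":0,"dy":0,"dz":0,"rx":0,"ry":0,"rz":0,"hand":0.0},{"dx":0,"dy":0,"dz":0,"rx":0,"ry":0,"rz":0,"hand":0.0}]' 50
python3 -c "
from h import *
plan(.5569,.1887,.039,82.8)"
```

```text
clock: 3.52
position: [0.5563, 0.1881, 0.0402]
ee_rot: [-0.0, 0.063, 0.998, -0.0]
contact_force: [-0.5, -0.3, -1.7]
width: 0.0109
gripper_force: 49.1
t 3.52 p [0.5563 0.1881 0.0402] yaw of tool y 82.8 z [-3.e-04 -0.e+00 -1.e+00] F [-0.5 -0.3 -1.7] M [ 0.02  0.04 -0.  ] w 0.0109 g 49.1
rz 0.0 dx -0.6 dy 0.7 dz 1.2
```

```bash
python3 -m pendant '[{"dx":0,"dy":0,"dz":-0.01,"rx":0,"ry":0,"rz":0,"hand":0.0},{"dx":0,"dy":0,"dz":-0.02,"rx":0,"ry":0,"rz":0,"hand":0.0},{"dx":0,"dy":0,"dz":-0.02,"rx":0,"ry":0,"rz":0,"hand":0.0},{"dx":0,"dy":0,"dz":-0.02,"rx":0,"ry":0,"rz":0,"hand":0.0},{"dx":0,"dy":0,"dz":-0.02,"rx":0,"ry":0,"rz":0,"hand":0.0},{"dx":0,"dy":0,"dz":-0.01,"rx":0,"ry":0,"rz":5,"hand":0.0},{"dx":0,"dy":0,"dz":0,"rx":0,"ry":0,"rz":5,"hand":0.0},{"dx":0,"dy":0,"dz":0,"rx":0,"ry":0,"rz":5,"hand":0.0},{"dx":0,"dy":0,"dz":0,"rx":0,"ry":0,"rz":4.8,"hand":0.0},{"dx":0,"dy":0,"dz":0,"rx":0,"ry":0,"rz":0,"hand":0.0},{"dx":0,"dy":0,"dz":0,"rx":0,"ry":0,"rz":0,"hand":0.0}]'
python3 -c "
from h import *
plan(.616,-.21,.13,63)"
```

```text
clock: 4.43
position: [0.5564, 0.1881, 0.1409]
ee_rot: [0.0, 0.232, 0.973, 0.0]
contact_force: [-0.9, 0.3, -0.4]
width: 0.0107
gripper_force: 49.1
t 4.43 p [0.5564 0.1881 0.1409] yaw of tool y 63.12 z [ 5.e-04  2.e-04 -1.e+00] F [-0.9  0.3 -0.4] M [ 0.01 -0.   -0.02] w 0.0107 g 49.1
rz 0.12 dx -233.9 dy -327.7 dz 10.9
```

```bash
python3 -m pendant '[{"dx":-0.0146,"dy":-0.0205,"dz":0,"rx":0,"ry":0,"rz":0,"hand":0.0},{"dx":-0.0146,"dy":-0.0205,"dz":0,"rx":0,"ry":0,"rz":0,"hand":0.0},{"dx":-0.0146,"dy":-0.0205,"dz":0,"rx":0,"ry":0,"rz":0,"hand":0.0},{"dx":-0.0146,"dy":-0.0205,"dz":0,"rx":0,"ry":0,"rz":0,"hand":0.0},{"dx":-0.0146,"dy":-0.0205,"dz":0,"rx":0,"ry":0,"rz":0,"hand":0.0},{"dx":-0.0146,"dy":-0.0205,"dz":0,"rx":0,"ry":0,"rz":0,"hand":0.0},{"dx":-0.0146,"dy":-0.0205,"dz":0,"rx":0,"ry":0,"rz":0,"hand":0.0},{"dx":-0.0146,"dy":-0.0205,"dz":0,"rx":0,"ry":0,"rz":0,"hand":0.0},{"dx":-0.0146,"dy":-0.0205,"dz":0,"rx":0,"ry":0,"rz":0,"hand":0.0},{"dx":-0.0146,"dy":-0.0205,"dz":0,"rx":0,"ry":0,"rz":0,"hand":0.0},{"dx":-0.0146,"dy":-0.0205,"dz":0,"rx":0,"ry":0,"rz":0,"hand":0.0},{"dx":-0.0146,"dy":-0.0205,"dz":0,"rx":0,"ry":0,"rz":0,"hand":0.0}]'
python3 -m pendant '[{"dx":-0.0146,"dy":-0.0205,"dz":0,"rx":0,"ry":0,"rz":0,"hand":0.0},{"dx":-0.0146,"dy":-0.0205,"dz":0,"rx":0,"ry":0,"rz":0,"hand":0.0},{"dx":-0.0146,"dy":-0.0205,"dz":0,"rx":0,"ry":0,"rz":0,"hand":0.0},{"dx":-0.0146,"dy":-0.0205,"dz":0,"rx":0,"ry":0,"rz":0,"hand":0.0},{"dx":0,"dy":0,"dz":0.01,"rx":0,"ry":0,"rz":0,"hand":0.0},{"dx":0,"dy":0,"dz":0.01,"rx":0,"ry":0,"rz":0,"hand":0.0},{"dx":0,"dy":0,"dz":0.01,"rx":0,"ry":0,"rz":0,"hand":0.0},{"dx":0,"dy":0,"dz":0,"rx":0,"ry":0,"rz":0,"hand":0.0},{"dx":0,"dy":0,"dz":0,"rx":0,"ry":0,"rz":0,"hand":0.0},{"dx":0,"dy":0,"dz":0,"rx":0,"ry":0,"rz":0,"hand":0.0}]'
python3 -c "
from h import *
plan(.616,-.21,.0852,63)
o=np.zeros((600,800,3),np.uint8)
d,_=cam('scene');o[:,:400]=cv2.resize(d['frame'][145:265,330:410,::-1],None,fx=5,fy=5,interpolation=cv2.INTER_CUBIC)
d,_=cam('top');o[:,400:]=cv2.resize(d['frame'][140:260,350:430,::-1],None,fx=5,fy=5,interpolation=cv2.INTER_CUBIC)
cv2.imwrite('pics/s3.png',np.clip(o*1.3,0,255).astype(np.uint8))"
```

```text
clock: 5.43
position: [0.6008, -0.1118, 0.1405]
ee_rot: [-0.0, 0.232, 0.973, 0.0]
contact_force: [-0.6, -0.3, -1.4]
width: 0.0114
gripper_force: 49.2
clock: 6.27
position: [0.6157, -0.2092, 0.1103]
ee_rot: [-0.0, 0.233, 0.973, 0.0]
contact_force: [0.4, -0.7, -1.9]
width: 0.0106
gripper_force: 49.2
t 6.27 p [ 0.6157 -0.2092  0.1103] yaw of tool y 63.08 z [-1.e-04  3.e-04 -1.e+00] F [ 0.4 -0.7 -1.9] M [ 0.02 -0.04  0.  ] w 0.0106 g 49.2
rz 0.08 dx -0.7 dy -0.6 dz 25.1
```

View pics/s3.png

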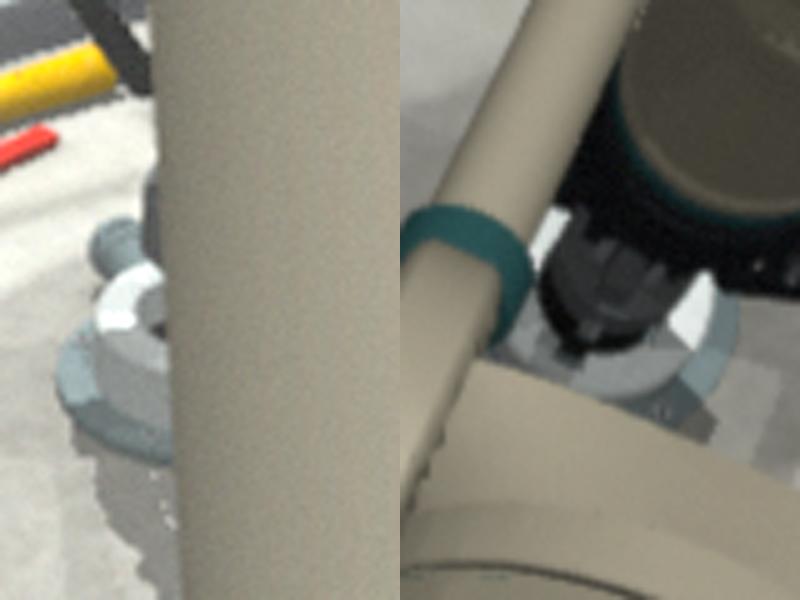

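The cap is held over the collar, with its near lug at crop (595,325) just above the notch at (570,350). Lowering gently.

```bash
python3 -m pendant '[{"dx":-0.0004,"dy":-0.0006,"dz":0.01,"rx":0,"ry":0,"rz":0,"hand":0.0},{"dx":0,"dy":0,"dz":0.01,"rx":0,"ry":0,"rz":0,"hand":0.0},{"dx":0,"dy":0,"dz":0.006,"rx":0,"ry":0,"rz":0,"hand":0.0},{"dx":0,"dy":0,"dz":0,"rx":0,"ry":0,"rz":0,"hand":0.0},{"dx":0,"dy":0,"dz":0,"rx":0,"ry":0,"rz":0,"hand":0.0}]'
python3 -c "
from h import *
plan(.616,-.21,.072,63)"
python3 -m pendant '[{"dx":0,"dy":0,"dz":0.002,"rx":0,"ry":0,"rz":0,"hand":0.0},{"dx":0,"dy":0,"dz":0.002,"rx":0,"ry":0,"rz":0,"hand":0.0},{"dx":0,"dy":0,"dz":0,"rx":0,"ry":0,"rz":0,"hand":0.0},{"dx":0,"dy":0,"dz":0,"rx":0,"ry":0,"rz":0,"hand":0.0}]'
python3 -c "
from h import *
plan(.616,-.21,.072,63)"
```

```text
clock: 6.78
position: [0.6151, -0.2106, 0.0832]
ee_rot: [-0.001, 0.233, 0.972, 0.0]
contact_force: [-0.3, -0.3, -1.4]
width: 0.0109
gripper_force: 49.2
t 6.78 p [ 0.6151 -0.2106  0.0832] yaw of tool y 62.99 z [-1.8e-03  9.0e-04 -1.0e+00] F [-0.3 -0.3 -1.4] M [-0.01  0.03 -0.01] w 0.0109 g 49.2
rz -0.01 dx -0.5 dy 1.0 dz 11.2
clock: 7.12
position: [0.6158, -0.2109, 0.0804]
ee_rot: [0.0, 0.233, 0.972, 0.0]
contact_force: [0.1, 0.1, -2.1]
width: 0.011
gripper_force: 49.2
t 7.12 p [ 0.6158 -0.2109  0.0804] yaw of tool y 62.99 z [ 2.e-04  1.e-04 -1.e+00] F [ 0.1  0.1 -2.1] M [ 0.03  0.02 -0.03] w 0.011 g 49.2
rz -0.01 dx 0.2 dy 0.9 dz 8.4
```

```bash
python3 -m pendant '[{"dx":0,"dy":0.0006,"dz":0.002,"rx":0,"ry":0,"rz":0,"hand":0.0},{"dx":0,"dy":0,"dz":0.002,"rx":0,"ry":0,"rz":0,"hand":0.0},{"dx":0,"dy":0,"dz":0,"rx":0,"ry":0,"rz":0,"hand":0.0},{"dx":0,"dy":0,"dz":0,"rx":0,"ry":0,"rz":0,"hand":0.0}]'
python3 -c "
from h import *
plan(.616,-.21,.072,63)"
python3 -m pendant '[{"dx":0,"dy":0,"dz":0.002,"rx":0,"ry":0,"rz":0,"hand":0.0},{"dx":0,"dy":0,"dz":0.002,"rx":0,"ry":0,"rz":0,"hand":0.0},{"dx":0,"dy":0,"dz":0,"rx":0,"ry":0,"rz":0,"hand":0.0},{"dx":0,"dy":0,"dz":0,"rx":0,"ry":0,"rz":0,"hand":0.0}]'
python3 -c "
from h import *
plan(.616,-.21,.072,63)"
```

```text
clock: 7.45
position: [0.6159, -0.2102, 0.0761]
ee_rot: [-0.0, 0.233, 0.972, 0.0]
contact_force: [0.5, 0.5, -1.7]
width: 0.0109
gripper_force: 49.2
t 7.45 p [ 0.6159 -0.2102  0.0761] yaw of tool y 63.0 z [-3.e-04  2.e-04 -1.e+00] F [ 0.5  0.5 -1.7] M [ 0.02 -0.01  0.02] w 0.0109 g 49.2
rz 0.0 dx -0.0 dy 0.3 dz 4.1
clock: 7.78
position: [0.6159, -0.2103, 0.072]
ee_rot: [-0.0, 0.233, 0.972, 0.0]
contact_force: [0.4, -0.2, -1.9]
width: 0.011
gripper_force: 49.2
t 7.78 p [ 0.6159 -0.2103  0.072 ] yaw of tool y 63.0 z [-3.e-04  2.e-04 -1.e+00] F [ 0.4 -0.2 -1.9] M [0.01 0.01 0.02] w 0.011 g 49.2
rz -0.0 dx 0.0 dy 0.3 dz 0.0
```

```bash
python3 -m pendant '[{"dx":0,"dy":0,"dz":0.002,"rx":0,"ry":0,"rz":0,"hand":0.0},{"dx":0,"dy":0,"dz":0.001,"rx":0,"ry":0,"rz":0,"hand":0.0},{"dx":0,"dy":0,"dz":0.001,"rx":0,"ry":0,"rz":0,"hand":0.0},{"dx":0,"dy":0,"dz":0,"rx":0,"ry":0,"rz":0,"hand":0.0},{"dx":0,"dy":0,"dz":0,"rx":0,"ry":0,"rz":0,"hand":0.0}]'
python3 -c "
from h import *
st()"
python3 -m pendant '[{"dx":0,"dy":0,"dz":0.001,"rx":0,"ry":0,"rz":0,"hand":0.0},{"dx":0,"dy":0,"dz":0.0005,"rx":0,"ry":0,"rz":0,"hand":0.0},{"dx":0,"dy":0,"dz":0,"rx":0,"ry":0,"rz":0,"hand":0.0},{"dx":0,"dy":0,"dz":0,"rx":0,"ry":0,"rz":0,"hand":0.0}]'
python3 -c "
from h import *
st()"
```

```text
clock: 8.2
position: [0.616, -0.2103, 0.0682]
ee_rot: [-0.0, 0.233, 0.972, 0.0]
contact_force: [-0.7, 0.4, -1.9]
width: 0.011
gripper_force: 49.2
t 8.2 p [ 0.616  -0.2103  0.0682] yaw of tool y 62.99 z [-1.e-04  2.e-04 -1.e+00] F [-0.7  0.4 -1.9] M [0.08 0.01 0.01] w 0.011 g 49.2
clock: 8.53
position: [0.6159, -0.2103, 0.0667]
ee_rot: [-0.0, 0.233, 0.972, 0.0]
contact_force: [-1.0, 0.5, -2.3]
width: 0.0109
gripper_force: 49.2
t 8.53 p [ 0.6159 -0.2103  0.0667] yaw of tool y 62.99 z [-1.e-04  2.e-04 -1.e+00] F [-1.   0.5 -2.3] M [ 0.15  0.01 -0.04] w 0.0109 g 49.2
```

```bash
python3 -m pendant '[{"dx":0,"dy":0,"dz":0.001,"rx":0,"ry":0,"rz":0,"hand":0.0},{"dx":0,"dy":0,"dz":0.001,"rx":0,"ry":0,"rz":0,"hand":0.0},{"dx":0,"dy":0,"dz":0,"rx":0,"ry":0,"rz":0,"hand":0.0},{"dx":0,"dy":0,"dz":0,"rx":0,"ry":0,"rz":0,"hand":0.0}]'
python3 -c "
from h import *
st()"
python3 -m pendant '[{"dx":0,"dy":0,"dz":0.001,"rx":0,"ry":0,"rz":0,"hand":0.0},{"dx":0,"dy":0,"dz":0.001,"rx":0,"ry":0,"rz":0,"hand":0.0},{"dx":0,"dy":0,"dz":0.001,"rx":0,"ry":0,"rz":0,"hand":0.0},{"dx":0,"dy":0,"dz":0,"rx":0,"ry":0,"rz":0,"hand":0.0}]'
python3 -c "
from h import *
st()"
```

```text
clock: 8.87
position: [0.6159, -0.2103, 0.0646]
ee_rot: [-0.0, 0.233, 0.972, 0.0]
contact_force: [-0.1, 0.5, -1.6]
width: 0.011
gripper_force: 49.2
t 8.87 p [ 0.6159 -0.2103  0.0646] yaw of tool y 63.0 z [-1.e-04  2.e-04 -1.e+00] F [-0.1  0.5 -1.6] M [0.12 0.02 0.03] w 0.011 g 49.2
clock: 9.2
position: [0.6159, -0.2103, 0.0615]
ee_rot: [-0.0, 0.233, 0.972, 0.0]
contact_force: [-0.4, 0.0, -1.9]
width: 0.011
gripper_force: 49.2
t 9.2 p [ 0.6159 -0.2103  0.0615] yaw of tool y 63.0 z [-2.e-04  2.e-04 -1.e+00] F [-0.4  0.  -1.9] M [0.11 0.02 0.03] w 0.011 g 49.2
```

```bash
python3 -m pendant '[{"dx":0,"dy":0,"dz":0.001,"rx":0,"ry":0,"rz":0,"hand":0.0},{"dx":0,"dy":0,"dz":0.001,"rx":0,"ry":0,"rz":0,"hand":0.0},{"dx":0,"dy":0,"dz":0.001,"rx":0,"ry":0,"rz":0,"hand":0.0},{"dx":0,"dy":0,"dz":0.001,"rx":0,"ry":0,"rz":0,"hand":0.0},{"dx":0,"dy":0,"dz":0,"rx":0,"ry":0,"rz":0,"hand":0.0},{"dx":0,"dy":0,"dz":0,"rx":0,"ry":0,"rz":0,"hand":0.0}]'
python3 -c "
from h import *
st()"
python3 -m pendant '[{"dx":0,"dy":0,"dz":0.001,"rx":0,"ry":0,"rz":0,"hand":0.0},{"dx":0,"dy":0,"dz":0.001,"rx":0,"ry":0,"rz":0,"hand":0.0},{"dx":0,"dy":0,"dz":0.001,"rx":0,"ry":0,"rz":0,"hand":0.0},{"dx":0,"dy":0,"dz":0.001,"rx":0,"ry":0,"rz":0,"hand":0.0},{"dx":0,"dy":0,"dz":0,"rx":0,"ry":0,"rz":0,"hand":0.0},{"dx":0,"dy":0,"dz":0,"rx":0,"ry":0,"rz":0,"hand":0.0}]'
python3 -c "
from h import *
st()"
```

```text
clock: 9.7
position: [0.6161, -0.2103, 0.0582]
ee_rot: [0.0, 0.233, 0.972, 0.0]
contact_force: [-1.5, 1.5, 3.1]
width: 0.0114
gripper_force: 50.0
t 9.7 p [ 0.6161 -0.2103  0.0582] yaw of tool y 63.0 z [ 3.e-04  0.e+00 -1.e+00] F [-1.5  1.5  3.1] M [ 0.29  0.26 -0.02] w 0.0114 g 50.0
clock: 10.2
position: [0.616, -0.2103, 0.0543]
ee_rot: [0.0, 0.233, 0.972, 0.0]
contact_force: [-1.9, 2.3, 5.2]
width: 0.0109
gripper_force: 50.4
t 10.2 p [ 0.616  -0.2103  0.0543] yaw of tool y 63.0 z [ 3.e-04  0.e+00 -1.e+00] F [-1.9  2.3  5.2] M [ 0.31  0.38 -0.05] w 0.0109 g 50.4
```

```bash
python3 -m pendant '[{"dx":0.0005,"dy":0.0002,"dz":0,"rx":0,"ry":0,"rz":0,"hand":0.0},{"dx":0,"dy":0,"dz":0.001,"rx":0,"ry":0,"rz":0,"hand":0.0},{"dx":0,"dy":0,"dz":0.001,"rx":0,"ry":0,"rz":0,"hand":0.0},{"dx":0,"dy":0,"dz":0,"rx":0,"ry":0,"rz":0,"hand":0.0},{"dx":0,"dy":0,"dz":0,"rx":0,"ry":0,"rz":0,"hand":0.0},{"dx":0,"dy":0,"dz":0,"rx":0,"ry":0,"rz":0,"hand":0.0}]'
python3 -c "
from h import *
st()"
python3 -m pendant '[{"dx":0,"dy":0,"dz":0.001,"rx":0,"ry":0,"rz":0,"hand":0.0},{"dx":0,"dy":0,"dz":0.0,"rx":0,"ry":0,"rz":0,"hand":0.0},{"dx":0,"dy":0,"dz":0,"rx":0,"ry":0,"rz":0,"hand":0.0}]'
python3 -c "
from h import *
st()"
```

```text
clock: 10.7
position: [0.616, -0.2102, 0.0527]
ee_rot: [0.001, 0.233, 0.972, -0.0]
contact_force: [-2.5, 1.6, 7.0]
width: 0.0109
gripper_force: 50.6
t 10.7 p [ 0.616  -0.2102  0.0527] yaw of tool y 63.0 z [ 1.2e-03 -7.0e-04 -1.0e+00] F [-2.5  1.6  7. ] M [0.27 0.41 0.01] w 0.0109 g 50.6
clock: 10.95
position: [0.616, -0.2102, 0.0519]
ee_rot: [0.001, 0.233, 0.972, -0.0]
contact_force: [-2.3, 1.6, 7.7]
width: 0.0109
gripper_force: 50.8
t 10.95 p [ 0.616  -0.2102  0.0519] yaw of tool y 63.0 z [ 1.3e-03 -7.0e-04 -1.0e+00] F [-2.3  1.6  7.7] M [0.29 0.43 0.01] w 0.0109 g 50.8
```

```bash
python3 -m pendant '[{"dx":0.0006,"dy":0,"dz":0.0007,"rx":0,"ry":0,"rz":0,"hand":0.0},{"dx":0,"dy":0,"dz":0.0006,"rx":0,"ry":0,"rz":0,"hand":0.0},{"dx":0,"dy":0,"dz":0,"rx":0,"ry":0,"rz":0,"hand":0.0},{"dx":0,"dy":0,"dz":0,"rx":0,"ry":0,"rz":0,"hand":0.0}]'
python3 -c "
from h import *
st()"
python3 -m pendant '[{"dx":0,"dy":0,"dz":0,"rx":0,"ry":0,"rz":2,"hand":0.0},{"dx":0,"dy":0,"dz":0.0,"rx":0,"ry":0,"rz":2,"hand":0.0},{"dx":0,"dy":0,"dz":0,"rx":0,"ry":0,"rz":0,"hand":0.0}]'
python3 -c "
from h import *
st()"
```

```text
clock: 11.28
position: [0.616, -0.2102, 0.0509]
ee_rot: [0.001, 0.233, 0.972, -0.0]
contact_force: [-3.1, 1.7, 9.0]
width: 0.011
gripper_force: 50.8
t 11.28 p [ 0.616  -0.2102  0.0509] yaw of tool y 63.0 z [ 0.0024 -0.0013 -1.    ] F [-3.1  1.7  9. ] M [0.25 0.38 0.03] w 0.011 g 50.8
clock: 11.53
position: [0.6163, -0.21, 0.051]
ee_rot: [0.002, 0.268, 0.963, -0.0]
contact_force: [-1.5, 2.2, 7.5]
width: 0.011
gripper_force: 50.7
t 11.53 p [ 0.6163 -0.21    0.051 ] yaw of tool y 58.94 z [ 0.003 -0.001 -1.   ] F [-1.5  2.2  7.5] M [ 0.32  0.29 -0.02] w 0.011 g 50.7
```

```bash
python3 -m pendant '[{"dx":0,"dy":0,"dz":0.0005,"rx":0,"ry":0,"rz":3,"hand":0.0},{"dx":0,"dy":0,"dz":0,"rx":0,"ry":0,"rz":3,"hand":0.0},{"dx":0,"dy":0,"dz":0.0,"rx":0,"ry":0,"rz":0,"hand":0.0}]'
python3 -c "
from h import *
st()"
python3 -m pendant '[{"dx":0,"dy":0,"dz":0,"rx":0,"ry":0,"rz":3,"hand":0.0},{"dx":0,"dy":0,"dz":0.0,"rx":0,"ry":0,"rz":3,"hand":0.0},{"dx":0,"dy":0,"dz":0,"rx":0,"ry":0,"rz":3,"hand":0.0},{"dx":0,"dy":0,"dz":0.0,"rx":0,"ry":0,"rz":0,"hand":0.0}]'
python3 -c "
from h import *
st()"
```

```text
clock: 11.78
position: [0.6164, -0.21, 0.0505]
ee_rot: [0.002, 0.318, 0.948, 0.0]
contact_force: [-1.4, 2.8, 9.3]
width: 0.0109
gripper_force: 50.8
t 11.78 p [ 0.6164 -0.21    0.0505] yaw of tool y 52.9 z [ 0.0032 -0.001  -1.    ] F [-1.4  2.8  9.3] M [ 0.33  0.32 -0.09] w 0.0109 g 50.8
clock: 12.12
position: [0.6164, -0.2098, 0.0506]
ee_rot: [0.002, 0.392, 0.92, 0.0]
contact_force: [-1.5, 2.7, 8.9]
width: 0.011
gripper_force: 50.8
t 12.12 p [ 0.6164 -0.2098  0.0506] yaw of tool y 43.9 z [ 3.2e-03 -7.0e-04 -1.0e+00] F [-1.5  2.7  8.9] M [ 0.41  0.29 -0.04] w 0.011 g 50.8
```

```bash
python3 -m pendant '[{"dx":0,"dy":0,"dz":0,"rx":0,"ry":0,"rz":4,"hand":0.0},{"dx":0,"dy":0,"dz":0,"rx":0,"ry":0,"rz":4,"hand":0.0},{"dx":0,"dy":0,"dz":0,"rx":0,"ry":0,"rz":4,"hand":0.0},{"dx":0,"dy":0,"dz":0,"rx":0,"ry":0,"rz":4,"hand":0.0},{"dx":0,"dy":0,"dz":0,"rx":0,"ry":0,"rz":4,"hand":0.0},{"dx":0,"dy":0,"dz":0.0,"rx":0,"ry":0,"rz":0,"hand":0.0}]'
python3 -c "
from h import *
st()"
python3 -m pendant '[{"dx":0,"dy":0,"dz":0,"rx":0,"ry":0,"rz":4,"hand":0.0},{"dx":0,"dy":0,"dz":0,"rx":0,"ry":0,"rz":4,"hand":0.0},{"dx":0,"dy":0,"dz":0,"rx":0,"ry":0,"rz":4,"hand":0.0},{"dx":0,"dy":0,"dz":0,"rx":0,"ry":0,"rz":4,"hand":0.0},{"dx":0,"dy":0,"dz":0,"rx":0,"ry":0,"rz":4,"hand":0.0},{"dx":0,"dy":0,"dz":0.0,"rx":0,"ry":0,"rz":0,"hand":0.0}]'
python3 -c "
from h import *
st()"
```

```text
clock: 12.62
position: [0.6165, -0.2097, 0.0506]
ee_rot: [0.002, 0.546, 0.838, 0.001]
contact_force: [-0.8, 3.1, 9.7]
width: 0.0107
gripper_force: 50.8
t 12.62 p [ 0.6165 -0.2097  0.0506] yaw of tool y 23.86 z [ 3.4e-03 -7.0e-04 -1.0e+00] F [-0.8  3.1  9.7] M [ 0.44  0.27 -0.05] w 0.0107 g 50.8
clock: 13.12
position: [0.6165, -0.2097, 0.0506]
ee_rot: [0.002, 0.683, 0.731, 0.001]
contact_force: [-0.2, 2.2, 9.5]
width: 0.0109
gripper_force: 50.8
t 13.12 p [ 0.6165 -0.2097  0.0506] yaw of tool y 3.86 z [ 3.5e-03 -7.0e-04 -1.0e+00] F [-0.2  2.2  9.5] M [ 0.52  0.25 -0.04] w 0.0109 g 50.8
```

Turned 59° at low torque; now the last stretch, in small steps.

```bash
python3 -m pendant '[{"dx":0,"dy":0,"dz":0,"rx":0,"ry":0,"rz":4,"hand":0.0},{"dx":0,"dy":0,"dz":0,"rx":0,"ry":0,"rz":4,"hand":0.0},{"dx":0,"dy":0,"dz":0,"rx":0,"ry":0,"rz":4,"hand":0.0},{"dx":0,"dy":0,"dz":0,"rx":0,"ry":0,"rz":2,"hand":0.0},{"dx":0,"dy":0,"dz":0.0,"rx":0,"ry":0,"rz":0,"hand":0.0}]'
python3 -c "
from h import *
st()"
python3 -m pendant '[{"dx":0,"dy":0,"dz":0,"rx":0,"ry":0,"rz":1.5,"hand":0.0},{"dx":0,"dy":0,"dz":0,"rx":0,"ry":0,"rz":1.5,"hand":0.0},{"dx":0,"dy":0,"dz":0.0,"rx":0,"ry":0,"rz":0,"hand":0.0}]'
python3 -c "
from h import *
st()"
```

```text
clock: 13.53
position: [0.6166, -0.2097, 0.0506]
ee_rot: [0.001, 0.766, 0.642, 0.001]
contact_force: [-0.9, 3.5, 7.9]
width: 0.0112
gripper_force: 50.8
t 13.53 p [ 0.6166 -0.2097  0.0506] yaw of tool y -10.07 z [ 3.5e-03 -7.0e-04 -1.0e+00] F [-0.9  3.5  7.9] M [ 0.47  0.26 -0.04] w 0.0112 g 50.8
clock: 13.78
position: [0.6166, -0.2098, 0.0506]
ee_rot: [0.001, 0.783, 0.622, 0.001]
contact_force: [-0.5, 2.3, 9.0]
width: 0.011
gripper_force: 50.8
t 13.78 p [ 0.6166 -0.2098  0.0506] yaw of tool y -13.05 z [ 3.7e-03 -8.0e-04 -1.0e+00] F [-0.5  2.3  9. ] M [0.42 0.24 0.06] w 0.011 g 50.8
```

```bash
python3 -m pendant '[{"dx":0,"dy":0,"dz":0,"rx":0,"ry":0,"rz":1,"hand":0.0},{"dx":0,"dy":0,"dz":0.0,"rx":0,"ry":0,"rz":0,"hand":0.0}]'
python3 -c "
from h import *
st()"
python3 -m pendant '[{"dx":0,"dy":0,"dz":0,"rx":0,"ry":0,"rz":1,"hand":0.0},{"dx":0,"dy":0,"dz":0.0,"rx":0,"ry":0,"rz":0,"hand":0.0}]'
python3 -c "
from h import *
st()"
python3 -m pendant '[{"dx":0,"dy":0,"dz":0,"rx":0,"ry":0,"rz":1,"hand":0.0},{"dx":0,"dy":0,"dz":0.0,"rx":0,"ry":0,"rz":0,"hand":0.0}]'
python3 -c "
from h import *
st()"
```

```text
clock: 13.95
position: [0.6167, -0.2098, 0.0506]
ee_rot: [0.001, 0.788, 0.616, 0.001]
contact_force: [0.2, 2.8, 8.6]
width: 0.0109
gripper_force: 50.8
t 13.95 p [ 0.6167 -0.2098  0.0506] yaw of tool y -14.02 z [ 3.8e-03 -8.0e-04 -1.0e+00] F [0.2 2.8 8.6] M [0.48 0.23 0.07] w 0.0109 g 50.8
clock: 14.12
position: [0.6167, -0.2098, 0.0507]
ee_rot: [0.001, 0.793, 0.609, 0.001]
contact_force: [-0.5, 3.4, 9.2]
width: 0.0112
gripper_force: 50.8
t 14.12 p [ 0.6167 -0.2098  0.0507] yaw of tool y -15.02 z [ 3.8e-03 -8.0e-04 -1.0e+00] F [-0.5  3.4  9.2] M [0.53 0.23 0.12] w 0.0112 g 50.8
clock: 14.28
position: [0.6166, -0.2098, 0.0507]
ee_rot: [0.001, 0.799, 0.602, 0.001]
contact_force: [-1.1, 3.6, 9.3]
width: 0.011
gripper_force: 50.8
t 14.28 p [ 0.6166 -0.2098  0.0507] yaw of tool y -16.0 z [ 3.5e-03 -9.0e-04 -1.0e+00] F [-1.1  3.6  9.3] M [0.4  0.22 0.2 ] w 0.011 g 50.8
```

```bash
python3 -m pendant '[{"dx":0,"dy":0,"dz":0,"rx":0,"ry":0,"rz":1,"hand":0.0},{"dx":0,"dy":0,"dz":0.0,"rx":0,"ry":0,"rz":0,"hand":0.0}]'
python3 -c "
from h import *
st()"
```

```text
clock: 14.45
position: [0.6162, -0.2097, 0.0506]
ee_rot: [0.001, 0.804, 0.595, 0.001]
contact_force: [-1.4, 3.3, 9.7]
width: 0.0106
gripper_force: 50.9
t 14.45 p [ 0.6162 -0.2097  0.0506] yaw of tool y -16.98 z [ 2.8e-03 -7.0e-04 -1.0e+00] F [-1.4  3.3  9.7] M [0.57 0.31 0.27] w 0.0106 g 50.9
```

```bash
python3 -m pendant '[{"dx":0,"dy":0,"dz":0,"rx":0,"ry":0,"rz":1,"hand":0.0},{"dx":0,"dy":0,"dz":0.0,"rx":0,"ry":0,"rz":0,"hand":0.0}]'
python3 -c "
from h import *
st()"
```

```text
clock: 14.62
position: [0.616, -0.2095, 0.0506]
ee_rot: [0.001, 0.809, 0.588, 0.001]
contact_force: [-2.7, 3.1, 10.0]
width: 0.0112
gripper_force: 51.1
t 14.62 p [ 0.616  -0.2095  0.0506] yaw of tool y -17.95 z [ 2.2e-03 -5.0e-04 -1.0e+00] F [-2.7  3.1 10. ] M [0.56 0.44 0.44] w 0.0112 g 51.1
```

The torque climbs steeply to 0.44 N m, so it's at the stop. Easing the twist a little and letting the seat lift the cap.

```bash
python3 -m pendant '[{"dx":0,"dy":0,"dz":0,"rx":0,"ry":0,"rz":-1,"hand":0.0},{"dx":0,"dy":0,"dz":0.0,"rx":0,"ry":0,"rz":0,"hand":0.0},{"dx":0,"dy":0,"dz":-0.001,"rx":0,"ry":0,"rz":0,"hand":0.0},{"dx":0,"dy":0,"dz":-0.001,"rx":0,"ry":0,"rz":0,"hand":0.0},{"dx":0,"dy":0,"dz":-0.001,"rx":0,"ry":0,"rz":0,"hand":0.0},{"dx":0,"dy":0,"dz":0,"rx":0,"ry":0,"rz":0,"hand":0.0}]'
python3 -c "
from h import *
st()"
python3 -m pendant '[{"dx":0,"dy":0,"dz":-0.001,"rx":0,"ry":0,"rz":0,"hand":0.0},{"dx":0,"dy":0,"dz":-0.0005,"rx":0,"ry":0,"rz":0,"hand":0.0},{"dx":0,"dy":0,"dz":0,"rx":0,"ry":0,"rz":0,"hand":0.0},{"dx":0,"dy":0,"dz":0,"rx":0,"ry":0,"rz":0,"hand":0.0}]'
python3 -c "
from h import *
st()"
```

```text
clock: 15.12
position: [0.616, -0.2096, 0.0529]
ee_rot: [0.001, 0.804, 0.595, 0.001]
contact_force: [-0.8, 2.1, 5.8]
width: 0.0106
gripper_force: 50.4
t 15.12 p [ 0.616  -0.2096  0.0529] yaw of tool y -17.0 z [ 2.1e-03 -1.0e-04 -1.0e+00] F [-0.8  2.1  5.8] M [0.5  0.25 0.08] w 0.0106 g 50.4
clock: 15.45
position: [0.6159, -0.2096, 0.0541]
ee_rot: [0.001, 0.804, 0.595, 0.001]
contact_force: [0.3, 3.3, 7.0]
width: 0.0109
gripper_force: 50.3
t 15.45 p [ 0.6159 -0.2096  0.0541] yaw of tool y -17.0 z [ 0.0019 -0.     -1.    ] F [0.3 3.3 7. ] M [0.5  0.12 0.07] w 0.0109 g 50.3
```

```bash
python3 -m pendant '[{"dx":0,"dy":0,"dz":-0.001,"rx":0,"ry":0,"rz":0,"hand":0.0},{"dx":0,"dy":0,"dz":0,"rx":0,"ry":0,"rz":0,"hand":0.0},{"dx":0,"dy":0,"dz":0,"rx":0,"ry":0,"rz":0,"hand":0.0}]'
python3 -c "
from h import *
st()"
python3 -m pendant '[{"dx":0,"dy":0,"dz":-0.001,"rx":0,"ry":0,"rz":0,"hand":0.0},{"dx":0,"dy":0,"dz":0,"rx":0,"ry":0,"rz":0,"hand":0.0},{"dx":0,"dy":0,"dz":0,"rx":0,"ry":0,"rz":0,"hand":0.0}]'
python3 -c "
from h import *
st()"
```

```text
clock: 15.7
position: [0.6159, -0.2096, 0.0549]
ee_rot: [0.001, 0.804, 0.595, 0.001]
contact_force: [0.2, 2.7, 4.6]
width: 0.0109
gripper_force: 50.2
t 15.7 p [ 0.6159 -0.2096  0.0549] yaw of tool y -17.01 z [ 1.9e-03 -1.0e-04 -1.0e+00] F [0.2 2.7 4.6] M [ 0.55 -0.06  0.09] w 0.0109 g 50.2
clock: 15.95
position: [0.6158, -0.2096, 0.0557]
ee_rot: [0.0, 0.804, 0.595, 0.001]
contact_force: [1.7, 2.8, 4.0]
width: 0.011
gripper_force: 50.1
t 15.95 p [ 0.6158 -0.2096  0.0557] yaw of tool y -17.01 z [ 0.0016 -0.     -1.    ] F [1.7 2.8 4. ] M [ 0.55 -0.35  0.1 ] w 0.011 g 50.1
```

```bash
python3 -m pendant '[{"dx":0,"dy":0,"dz":-0.0007,"rx":0,"ry":0,"rz":0,"hand":0.0},{"dx":0,"dy":0,"dz":0,"rx":0,"ry":0,"rz":0,"hand":0.0},{"dx":0,"dy":0,"dz":0,"rx":0,"ry":0,"rz":0,"hand":0.0}]'
python3 -c "
from h import *
st()"
python3 -m pendant '[{"dx":0,"dy":0,"dz":-0.0007,"rx":0,"ry":0,"rz":0,"hand":0.0},{"dx":0,"dy":0,"dz":0,"rx":0,"ry":0,"rz":0,"hand":0.0},{"dx":0,"dy":0,"dz":0,"rx":0,"ry":0,"rz":0,"hand":0.0}]'
python3 -c "
from h import *
st()"
```

```text
clock: 16.2
position: [0.6157, -0.2096, 0.0559]
ee_rot: [0.0, 0.804, 0.595, 0.001]
contact_force: [3.7, 3.8, 0.4]
width: 0.0109
gripper_force: 49.6
t 16.2 p [ 0.6157 -0.2096  0.0559] yaw of tool y -17.01 z [ 1.2e-03  1.0e-04 -1.0e+00] F [3.7 3.8 0.4] M [ 0.48 -0.67  0.01] w 0.0109 g 49.6
clock: 16.45
position: [0.6157, -0.2096, 0.056]
ee_rot: [0.0, 0.804, 0.595, 0.0]
contact_force: [5.3, 2.9, -2.5]
width: 0.0108
gripper_force: 49.2
t 16.45 p [ 0.6157 -0.2096  0.056 ] yaw of tool y -17.02 z [ 9.e-04  3.e-04 -1.e+00] F [ 5.3  2.9 -2.5] M [ 0.42 -0.86  0.05] w 0.0108 g 49.2
```

The cap stopped rising at 16 mm with a force reversal: it has reached the recess roof, so it's locked. Releasing and backing off.

```bash
python3 -m pendant '[{"dx":0,"dy":0,"dz":0.0008,"rx":0,"ry":0,"rz":0,"hand":0.011},{"dx":0,"dy":0,"dz":0,"rx":0,"ry":0,"rz":0,"hand":0.02},{"dx":0,"dy":0,"dz":0,"rx":0,"ry":0,"rz":0,"hand":0.04},{"dx":0,"dy":0,"dz":0,"rx":0,"ry":0,"rz":0,"hand":0.04},{"dx":0,"dy":0,"dz":0,"rx":0,"ry":0,"rz":0,"hand":0.04},{"dx":0,"dy":0,"dz":-0.01,"rx":0,"ry":0,"rz":0,"hand":0.04},{"dx":0,"dy":0,"dz":-0.02,"rx":0,"ry":0,"rz":0,"hand":0.04},{"dx":0,"dy":0,"dz":-0.03,"rx":0,"ry":0,"rz":0,"hand":0.04},{"dx":0,"dy":0,"dz":-0.03,"rx":0,"ry":0,"rz":0,"hand":0.04},{"dx":0,"dy":0,"dz":-0.03,"rx":0,"ry":0,"rz":0,"hand":0.04}]' 
python3 -m pendant '[{"dx":0,"dy":-0.03,"dz":-0.02,"rx":0,"ry":0,"rz":0,"hand":0.04},{"dx":0,"dy":-0.03,"dz":-0.02,"rx":0,"ry":0,"rz":0,"hand":0.04},{"dx":0,"dy":-0.03,"dz":-0.02,"rx":0,"ry":0,"rz":0,"hand":0.04},{"dx":0,"dy":-0.03,"dz":0,"rx":0,"ry":0,"rz":0,"hand":0.04},{"dx":0,"dy":-0.03,"dz":0,"rx":0,"ry":0,"rz":0,"hand":0.04},{"dx":0,"dy":-0.03,"dz":0,"rx":0,"ry":0,"rz":0,"hand":0.04},{"dx":0,"dy":-0.03,"dz":0,"rx":0,"ry":0,"rz":0,"hand":0.04},{"dx":0,"dy":0,"dz":0,"rx":0,"ry":0,"rz":0,"hand":0.04}]'
python3 -c "
from h import *
st()
o=np.zeros((600,800,3),np.uint8)
d,_=cam('scene');o[:,:400]=cv2.resize(d['frame'][145:265,330:410,::-1],None,fx=5,fy=5,interpolation=cv2.INTER_CUBIC)
d,_=cam('top');o[:,400:]=cv2.resize(d['frame'][140:260,350:430,::-1],None,fx=5,fy=5,interpolation=cv2.INTER_CUBIC)
cv2.imwrite('pics/s4.png',o)"
```

```text
clock: 17.28
position: [0.6146, -0.2098, 0.178]
ee_rot: [-0.0, 0.804, 0.595, -0.0]
contact_force: [-0.2, -0.9, -0.6]
width: 0.0403
gripper_force: 0.0
clock: 17.95
position: [0.4081, -0.1458, 0.2367]
ee_rot: [-0.002, 0.804, 0.595, -0.001]
contact_force: [0.1, 0.2, -1.1]
width: 0.04
gripper_force: 0.0
t 17.95 p [ 0.4081 -0.1458  0.2367] yaw of tool y -17.02 z [-0.0045  0.0014 -1.    ] F [ 0.1  0.2 -1.1] M [-0.03 -0.02  0.03] w 0.04 g 0.0
```

View pics/s4.png

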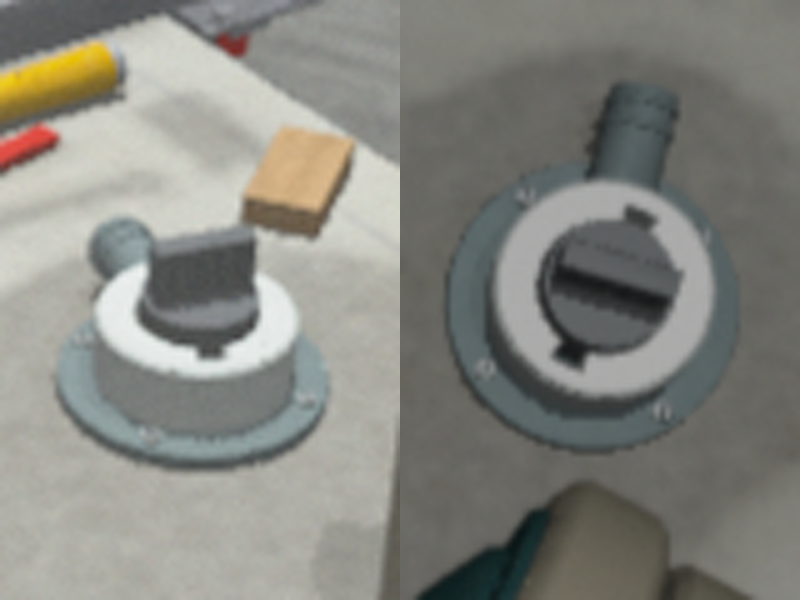

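The cap sits level in the collar, with the bar at about (620,275) roughly a quarter turn from the notches at (640,217) and (570,355). It stayed put after release. Handing in.

```bash
python3 -c "
from rig import manip
print(manip.sign_off())"
```

```text
the job is handed in; nothing more can be done
None
```

The smaller grey cap is locked in the dust outlet: I felt the stop at 0.44 N m, then it lifted to its locked height of about 16 mm; pressing stayed under about 13 N, nothing else was touched, and I handed in at about 18 s.

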